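# Lay the tall reagent bottle down in its cradle

## Robot

A 7-joint arm with a two-finger parallel gripper is mounted at the origin on a cart in front of the work surface, level with it; the furniture and walls round the work are solid. World frame = base frame: x ahead of the robot, y to its left, z up, the work surface at z = 0. Lengths are in mm, angles in rad, forces in N, time in s.
With the tool pointing down it reaches from about 400 to 925 mm from the base axis. Payload 4.1 kg.
Tool frame: the origin (TCP) lies between the finger pads; the fingertips stand 25 mm ahead of it and the grasp point (between the pads) lies 6 mm ahead of it; z points along the fingers, y is the direction in which the jaws open and shut (so a half turn about z gives the same grasp; the last joint's range is limited). The gripper opens to 85 mm and grips with 20 to 120 N. Pads are 22 mm wide; open, the fingers measure 114 mm over their backs; the gripper's body (76 mm by 85 mm) begins 54 mm behind the grasp point. The pads swing forward as they close: fully open they stand 13 mm farther back than shut.
Start: joints at [1.249, 0.398, 0.045, 1.537, -0.019, 1.207, -0.051], TCP at [143.659, -633.957, 256.347] pointing down, gripper open.
Joint ranges: [-2.82, 2.82], [-0.49, 2.23], [-1.37, 1.46], [0, 2.46], [-1.36, 4.5], [0.23, 2], [-2.94, 2.94]. Speed limits (rad/s): [2.57, 2.57, 3.14, 3.14, 3.14, 3.14, 3.14].

## Interface

Orientations are given as a unit quaternion [x, y, z, w].
In Python, from rig import manip, imaging, order gives the robot as it stands. Calls block until the motion is done:
- manip.reach(position, orientation): joint-space move of the TCP to a pose.
- manip.move_linear(position, frame=None, v=150): straight line of the TCP; frame=None keeps the orientation; v is the mean speed in mm/s.
- manip.goto_joints(angles): joint-space move.
- manip.ungrasp() and manip.gripper_close(): open the fingers fully, or close them until they stop; the grip force is fixed at half the most.
- manip.sleep(seconds).
- manip.ik(position, orientation): joint angles nearest the present ones, or None.
- manip.read_state(): the state.
- imaging.get_image(name): name is "side" or "top" or "wrist"; returns the picture (420x560x3 uint8, red, green, blue); there is no depth.
- imaging.camera_model(name): a dict with "fx", "fy", "cx", "cy" (pixels), "dist" ([k1, k2, p1, p2, k3] as OpenCV has them; the pictures are not rectified), "eye" and "rotation" of the camera in the world. Camera axes: x right, y down, z forward; pixel columns grow to the right and rows downward; lengths in mm; the calibration is good to about 2 mm. A picture is of the moment at which its call begins: read the wrist's pose just before it. camera_model takes no time and is no camera call; for the wrist camera it gives the pose at the moment of the call.
A pose or a line that the arm cannot do raises manip.IKError and nothing moves.
- order.close_job(): hands the job in, once; it reports no verdict.
The state is a dict: "clock": time; "joints": joint angles; "qvel": joint speeds; "tau": joint torques, N m; "position": TCP position; "ee_rot": TCP orientation; "wrist_force": force on the tool from outside, world axes, zero at the start; "moment": the same for the moment, N m; "width": opening from 0.0 (shut) to 1.0 (fully open).
Only numpy, scipy, OpenCV 4.12 (cv2) and the standard library are available. Lean on these libraries where they do the work, as an engineer would, in place of code of your own. Each camera call takes 0.05 s, during which the arm holds its last target.

## Task

Without gripping or lifting it, push the tall bottle, upright, along the guide rails until its foot is home against the stop of the cradle. Then push its top over so that it tips across the stop onto the raised leaf, gently and at no point falling freely, and goes down with the leaf until it lies on its side in the lowered leaf; leave it lying at rest there and disturb nothing else on the bench.

Things in the scene. Friction and masses are not known exactly. Their poses are not given: they have to be found in the camera images.
- bottle_center (a point): Centre (half-way up) of the tall bottle: the largest bottle, 150 mm high, 0.15 to 0.24 kg, round body 75 mm across (straight up to about 85 mm), cap 38 mm across over the top 25 mm. z axis from foot to cap. It starts upright on the bare bench between the guide rails, 20 to 45 mm short of the stop. Pushed under 50 mm up it slides upright; pushed near the cap it tips.
- bottle_foot (a point): Centre of the underside of the tall bottle, 75 mm below bottle_center along the bottle's axis; z axis from foot to cap. As the bottle tips across the stop, the rear upper edge of its cap first rises about 10 mm, then comes down, and its rear shoulder rises to about 120 mm, so fingertips that push the cap should stay near that edge.
- cradle: Fixed aluminium laying-down cradle. Origin on the bench, right under the foremost point of the bottle's foot when home. x axis level along the guide rails, the way to push and tip the bottle; y left of that, z up. The rails are 15 mm high, inner faces 86 mm apart, from x = -10 to -135 mm, flared to -165 mm. Its frame reaches 67 mm to each side and to x = 135 mm.
- stop (a point): The stop: a V-notched sill, 12 mm high, across the rails. This point is at its top, 12 mm above the cradle's origin and on the leaf's hinge line (along y); axes as the cradle's. The notch centres the round foot: when home, the standing bottle's axis is 38 mm before this point (x = -38 mm, y = 0).
- leaf (a joint): Grey V-trough leaf, 110 x 91 mm, hinged at the stop. 0: raised, 20 degrees past upright; 1.22 rad: down, level, on its end stop. Damped (0.14 N m s/rad, friction 0.012 N m), stays put when empty. If shoved hard against it the foot kicks back. The bottle meets it when tipped 20 degrees and balances at 31; pushed on past some 40 degrees it sinks by itself with the leaf in a few seconds, ending with its foot some 26 mm before the stop.
- bottle_green: Bystander, loose, not to be disturbed: small clear bottle with a green cap, 46 mm diameter, 92 mm high, standing at the left of the cradle; origin at the centre of its underside, z up.
- bottle_red: Bystander, loose, not to be disturbed: small bottle with a red cap, 44 mm diameter, 98 mm high, standing at the right of the cradle; origin at the centre of its underside, z up.
- vial_red: Bystander, loose, not to be disturbed: little vial with a red cap, 24 mm diameter, 60 mm high, standing at the right of the cradle; origin at the centre of its underside, z up.
- tip_box_2: Bystander, loose, not to be disturbed: open pipette-tip box, blue base with white tips, 86 x 122 x 65 mm, on the right of the bench; origin at the centre of its underside, z up.
- well_plate: Bystander, loose, not to be disturbed: flat well plate, 86 x 128 x 14 mm, on the left of the bench; origin at the centre of its underside, z up.
- trough_1: Bystander, loose, not to be disturbed: cream reagent trough, 56 x 150 x 40 mm, on the right of the bench; origin at the centre of its underside, z up.
Not all that is in view belongs to the job. What is shaped like the part that bears bottle_center but orange or purple is not meant.

How it is judged:
By the outcome, as a careful person would: the job done as asked, in the order asked, and still so for the second after the job is handed in, with the robot touching nothing.
It also fails if it takes over 61 s, if anything falls off the work surface, if the arm or the gripper's body presses on something with over 40 N, if the wrist force passes 120 N, or if a joint passes its speed limit or range.

## Working session

There is one attempt and no reset: what is moved stays moved. The work goes in short steps, each a Python script; the robot and the scene stay as the last script left them, time stands still between calls to the robot, and variables do not carry over. Pictures are saved under pics/ and viewed, and the job is handed in when it is done.

```bash
ls; mkdir -p pics; python3 - <<'E'
from rig import manip, imaging, order
import cv2
for n in ("side","top","wrist"):
    im=imaging.get_image(n); cv2.imwrite(f"pics/{n}0.png",im[:,:,::-1])
    m=imaging.camera_model(n); print(n,m)
print(manip.read_state())
E
```

```text
pics
side {'fx': 384.25940021531727, 'fy': 384.25940021531727, 'cx': 282.3899486672529, 'cy': 203.77963583617571, 'dist': array([0.03028216, 0.        , 0.        , 0.        , 0.        ]), 'eye': array([ 237.87275422, -823.31922611,  714.86736315]), 'rotation': array([ 0.86627942, -0.19295878,  0.09732198, -0.45039462])}
top {'fx': 384.72805387084645, 'fy': 384.72805387084645, 'cx': 277.30806521808614, 'cy': 210.04653592306948, 'dist': array([0.00572878, 0.        , 0.        , 0.        , 0.        ]), 'eye': array([ 429.20594667,  -29.18392425, 1180.33560717]), 'rotation': array([-0.69733763,  0.71258729, -0.0609016 ,  0.04722912])}
wrist {'fx': 373.3022999154833, 'fy': 373.3022999154833, 'cx': 277.6983379199351, 'cy': 208.2703957850364, 'dist': array([-0.09926933,  0.        ,  0.        ,  0.        ,  0.        ]), 'eye': array([ 208.29955352, -618.47325138,  372.76587622]), 'rotation': array([ 0.77496361, -0.61799061, -0.08350164,  0.10269609])}
{'clock': 0.15, 'joints': array([ 1.2490259 ,  0.39901799,  0.04507759,  1.53756687, -0.01871118,
        1.20688595, -0.05067661]), 'qvel': array([ 0.00145691, -0.00137558,  0.00157468, -0.00391339, -0.00066983,
       -0.00091395, -0.00136003]), 'tau': array([ 1.83997705e-03, -4.75561273e+01,  1.36616170e+00, -2.54510701e+01,
        1.16237736e-02,  6.52492090e-03, -1.15068420e-05]), 'position': array([ 143.52395171, -633.51493701,  255.51605409]), 'ee_rot': array([ 9.93797441e-01,  1.11203040e-01, -1.33394957e-04, -7.15754003e-04]), 'wrist_force': array([-0.27205378, -0.49221579,  0.06880146]), 'moment': array([0.01517641, 0.03825601, 0.04242655]), 'width': 1.0042689996629577}
```

View pics/side0.png

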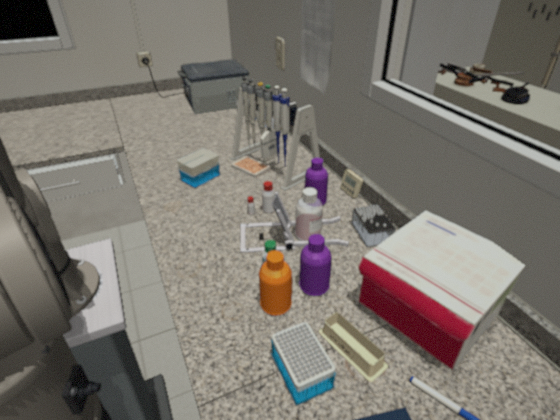

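View pics/top0.png

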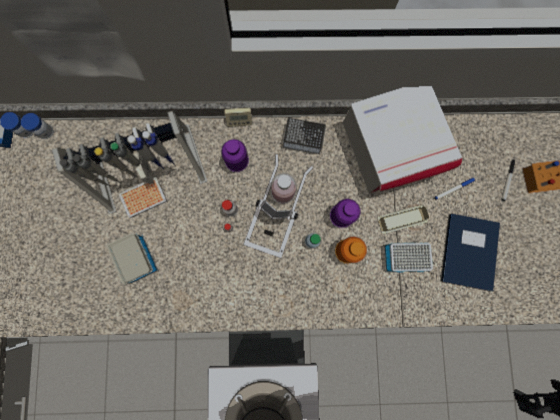

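View pics/wrist0.png

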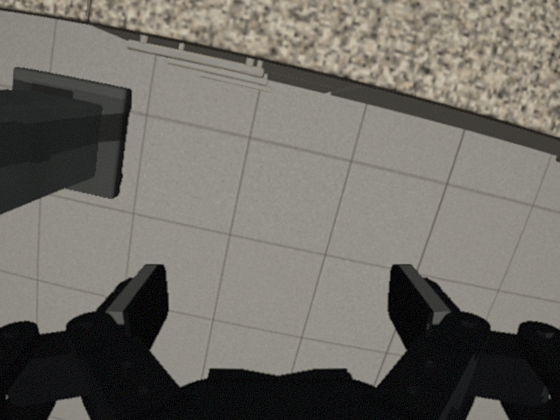

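The top picture shows several large bottles: white at (284,187) between the rails, purple at (235,155) and (346,212), and orange at (352,250). The white one fits, because it stands between the rails and is neither orange nor purple. I'll confirm that in an enlarged crop.

```bash
cat > h.py <<'E'
import numpy as np, cv2
from scipy.spatial.transform import Rotation as R
def cam(m):
    K=np.array([[m['fx'],0,m['cx']],[0,m['fy'],m['cy']],[0,0,1]]); return K,np.array(m['dist']),np.array(m['eye']),R.from_quat(m['rotation']).as_matrix()
def ray(m,uv,z):
    K,d,e,Rm=cam(m); p=cv2.undistortPoints(np.array([[uv]],float),K,d)[0,0]
    v=Rm@np.array([p[0],p[1],1]); return e+v*(z-e[2])/v[2]
def proj(m,P):
    K,d,e,Rm=cam(m); P=np.atleast_2d(P).astype(float)
    return cv2.projectPoints((P-e)@Rm,np.zeros(3),np.zeros(3),K,d)[0][:,0]
E
python3 - <<'E'
from rig import imaging
import cv2
from h import *
im=cv2.imread("pics/top0.png")
c=im[140:265,200:340]; cv2.imwrite("pics/topc.png",cv2.resize(c,None,fx=5,fy=4.8,interpolation=cv2.INTER_CUBIC)[:600])
im=cv2.imread("pics/side0.png")
c=im[150:270,225:365]; cv2.imwrite("pics/sidec.png",cv2.resize(c,None,fx=5,fy=5,interpolation=cv2.INTER_CUBIC))
m=imaging.camera_model("top")
print(R.from_quat(m['rotation']).as_matrix())
E
```

```text
[[-0.02297929 -0.98807519  0.1522477 ]
 [-0.99958051  0.02002246 -0.02092613]
 [ 0.01762822 -0.1526647  -0.98812081]]
```

View pics/topc.png

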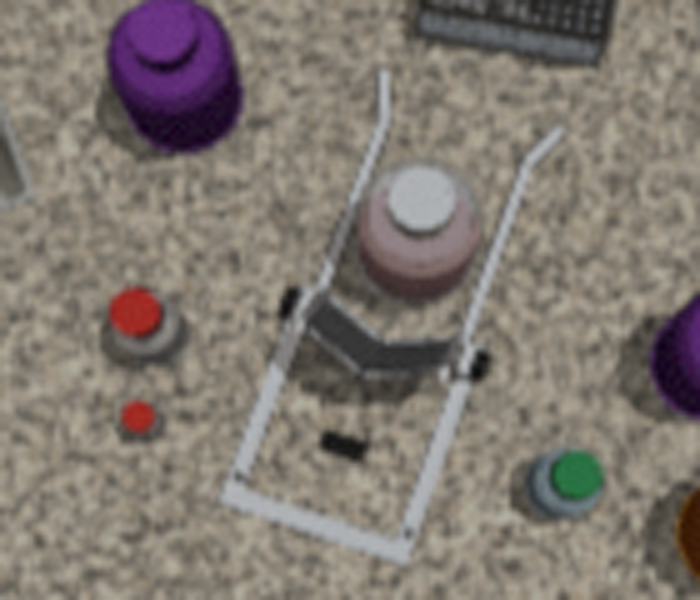

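View pics/sidec.png

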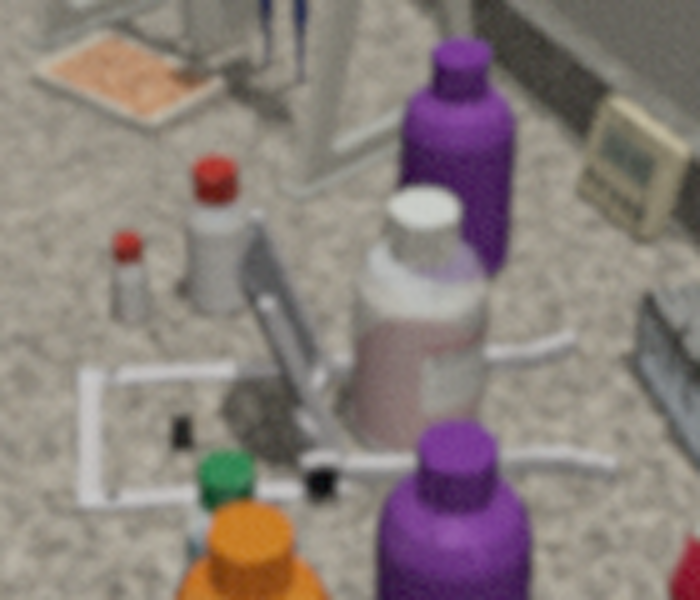

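The crop confirms it: the bottle with the white cap, cap at about (285,181), stands between the rails. The leaf is raised on the robot's side, so the push direction is toward the robot. Next I fit the cradle pose.

```bash
cat > fit.py <<'E'
from rig import imaging
from h import *
from scipy.optimize import least_squares
T=imaging.camera_model("top"); S=imaging.camera_model("side")
t=lambda a,b:(200+a/5,140+b/4.8); s=lambda a,b:(225+a/5,150+b/5)
print("cap top",ray(T,t(424,190),150),"side",ray(S,s(425,208),150))
for n,p in dict(endR=(222,497),endL=(408,562),kinkR=(385,122),kinkL=(525,165),hR=(291,304),hL=(479,365)).items(): print(n,ray(T,t(*p),12))
for n,c,h in (("green",(577,476),92),("red",(135,312),98),("vial",(138,417),60)): print(n,ray(T,t(*c),h))
for n,c,h in (("green",(228,470),92),("red",(216,172),98),("vial",(127,240),60)): print(n,'side',ray(S,s(*c),h))
obs=[(T,t(222,497),(135,-67,10)),(T,t(408,562),(135,67,10)),(T,t(385,122),(-135,-45,15)),(T,t(525,165),(-135,45,15)),
(S,s(80,370),(135,-67,10)),(S,s(82,505),(135,67,10))]
def res(p):
    c,si=np.cos(p[2]),np.sin(p[2]); r=[]
    for m,uv,P in obs:
        W=[p[0]+c*P[0]-si*P[1],p[1]+si*P[0]+c*P[1],P[2]]
        r+=list(proj(m,W)[0]-uv)
    return np.array(r)
f=least_squares(res,[600,0,3.0],loss='soft_l1'); print(f.x,res(f.x).round(1))
E
python3 fit.py
```

```text
cap top [672.12371074 -73.51077006 150.        ] side [664.63231553 -74.40732166 150.        ]
endR [508.65080889  48.06254153  12.        ]
endL [465.41931307 -63.5734458   12.        ]
kinkR [750.5106415 -56.2103288  12.       ]
kinkL [ 720.11899674 -142.96024064   12.        ]
hR [631.32128481   4.42021736  12.        ]
hL [ 589.46166378 -110.23848152   12.        ]
green [ 511.2096258  -158.27795613   92.        ]
red [613.39978995  90.7266281   98.        ]
vial [555.05317861  93.38608492  60.        ]
green side [ 510.12586378 -162.21380907   92.        ]
red side [609.20464055  83.1571057   98.        ]
vial side [552.93917295  91.23286037  60.        ]
[610.96344761 -53.2648594    2.78812929] [-2.7  0.5  1.9  1.4  0.5 -1.1 -0.2 -0.8  0.3 -2.6 -0.4  0.6]
```

```bash
cat >> h.py <<'E'
O=np.array([611.,-53.4,0]); YAW=2.789
C=np.array([[np.cos(YAW),-np.sin(YAW),0],[np.sin(YAW),np.cos(YAW),0],[0,0,1.]])
def W(p): return O+C@np.asarray(p,float)
def inv(p): return C.T@(np.asarray(p,float)-O)
def ori(tdeg):
    t=np.radians(tdeg); z=np.array([np.sin(t),0,-np.cos(t)]); x=np.array([-np.cos(t),0,-np.sin(t)]); y=np.cross(z,x)
    M=C@np.stack([x,y,z],1); return M
def tcp(front,tdeg):
    """front = fingertip front corner in cradle frame -> TCP world pos, quat"""
    M=ori(tdeg); q=R.from_matrix(M).as_quat()
    p=W(front)+M@np.array([11.,0,-25.]); return p,q
E
python3 - <<'E'
from rig import manip,imaging
from h import *
T=imaging.camera_model("top"); S=imaging.camera_model("side")
print(inv(ray(T,(284.8,179.6),150)),inv(ray(S,(310,191.6),150)))
for n,uv in (("purple2",(234,149)),("rack",(303,148))): print(n,ray(T,uv,150 if n[0]=='p' else 40), inv(ray(T,uv,150 if n[0]=='p' else 40)))
for t in (0,15,25,35):
  for f in ((-125,0,26),(-125,0,190),(-76,0,26),(-57,0,144),(70,0,135)):
    p,q=tcp(f,t); r=manip.ik(p,q); print(t,f,p.round(),None if r is None else np.round(r,2))
E
```

```text
[-64.26392749  -2.21937873 150.        ] [-57.58738745   1.19400137 150.        ]
purple2 [761.57879894  65.10812971 150.        ] [-100.39060905 -163.21726965  150.        ]
rack [ 796.59169827 -136.8917774    40.        ] [-203.00659      14.26463379   40.        ]
0 (-125, 0, 26) [ 739. -100.   51.] [ 0.2   0.75 -0.2   1.44  0.17  0.97 -1.96]
0 (-125, 0, 190) [ 739. -100.  215.] [ 0.26  0.61 -0.29  1.31  0.17  1.25 -1.96]
0 (-76, 0, 26) [693. -83.  51.] [ 0.22  0.68 -0.24  1.57  0.19  0.91 -2.01]
0 (-57, 0, 144) [675. -77. 169.] [ 0.28  0.54 -0.33  1.54  0.19  1.09 -2.02]
0 (70, 0, 135) [556. -33. 160.] [ 0.39  0.36 -0.5   1.86  0.2   0.97 -2.12]
15 (-125, 0, 26) [ 744. -102.   47.] [ 0.2   0.91 -0.19  1.16  0.08  1.33 -1.88]
15 (-125, 0, 190) [ 744. -102.  211.] [ 0.22  0.78 -0.23  1.03  0.08  1.59 -1.9 ]
15 (-76, 0, 26) [698. -86.  47.] [ 0.22  0.83 -0.21  1.33  0.08  1.25 -1.91]
15 (-57, 0, 144) [681. -79. 165.] [ 0.24  0.69 -0.26  1.31  0.08  1.41 -1.93]
15 (70, 0, 135) [561. -35. 156.] [ 0.3   0.5  -0.37  1.67  0.08  1.25 -2.  ]
25 (-125, 0, 26) [ 748. -104.   44.] [ 0.19  1.03 -0.17  0.96  0.03  1.58 -1.85]
25 (-125, 0, 190) [ 748. -104.  208.] [ 0.2   0.92 -0.19  0.83  0.03  1.82 -1.88]
25 (-76, 0, 26) [702. -87.  44.] [ 0.21  0.94 -0.19  1.15  0.03  1.48 -1.87]
25 (-57, 0, 144) [684. -80. 162.] [ 0.22  0.8  -0.22  1.15  0.03  1.62 -1.9 ]
25 (70, 0, 135) [565. -36. 153.] [ 0.27  0.6  -0.31  1.54  0.02  1.43 -1.95]
35 (-125, 0, 26) [ 750. -105.   40.] [ 0.18  1.18 -0.14  0.73 -0.02  1.83 -1.84]
35 (-125, 0, 190) [ 750. -105.  204.] None
35 (-76, 0, 26) [704. -88.  40.] [ 0.19  1.07 -0.16  0.97 -0.02  1.71 -1.85]
35 (-57, 0, 144) [686. -81. 158.] [ 0.2   0.92 -0.19  0.99 -0.03  1.83 -1.88]
35 (70, 0, 135) [567. -37. 149.] [ 0.24  0.71 -0.26  1.42 -0.04  1.61 -1.92]
```

```bash
python3 - <<'E'
from rig import manip,imaging
from h import *
import cv2
for f in ((90,0,250),(90,0,215),(-135,0,215),(-135,0,26)):
    p,q=tcp(f,22); r=manip.ik(p,q); print(f,None if r is None else np.round(r,2))
manip.gripper_close(); print(manip.read_state()['clock'])
p,q=tcp((90,0,250),22); manip.reach(p,q)
s=manip.read_state(); print(s['clock'],s['position'],p,s['width'],s['wrist_force'])
for n in("side","wrist"): cv2.imwrite(f"pics/{n}1.png",imaging.get_image(n)[:,:,::-1])
E
```

```text
(90, 0, 250) [ 0.31  0.44 -0.38  1.52  0.01  1.57 -1.99]
(90, 0, 215) [ 0.3   0.47 -0.37  1.56  0.01  1.5  -1.98]
(-135, 0, 215) [ 0.2   0.89 -0.2   0.82  0.04  1.82 -1.88]
(-135, 0, 26) [ 0.2   1.01 -0.17  0.98  0.04  1.52 -1.85]
0.9167
3.4833 [544.8914515  -30.28565588 268.99060406] [544.8973603  -29.07625143 269.05892384] -0.0038578606546139783 [-0.79809561 -0.52647089 -0.64534963]
```

View pics/side1.png

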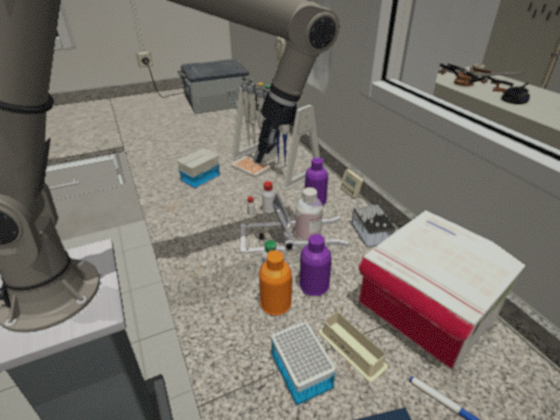

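View pics/wrist1.png

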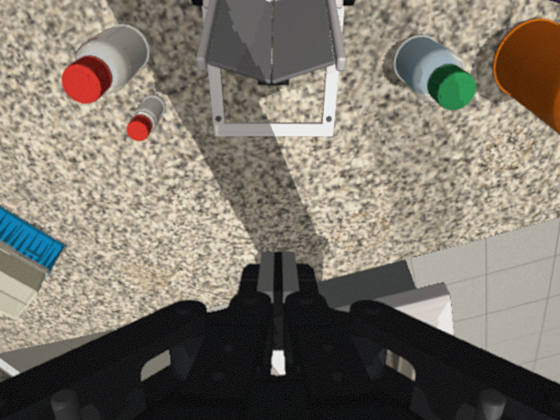

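The arm is in position and the nearby bottles are undisturbed. The wrist picture shows the cradle's end bar from (217,135) to (337,135), level and centred, so the yaw fit is good. Next I move over behind the bottle.

```bash
python3 - <<'E'
from rig import manip,imaging
from h import *
import cv2
m=imaging.camera_model("wrist")
for uv in ((217,135),(337,135)): print(inv(ray(m,uv,6)))
p,q=tcp((90,0,215),22); manip.move_linear(p,q,v=150)
p,q=tcp((-140,0,215),22); manip.move_linear(p,q,v=150)
m=imaging.camera_model("wrist"); im=imaging.get_image("wrist"); cv2.imwrite("pics/wrist2.png",im[:,:,::-1])
s=manip.read_state(); print(s['clock'],inv(s['position']),s['wrist_force'])
P=[(-38,0,12),(0,0,12),(-135,43,15),(-135,-43,15),(-10,43,15),(-10,-43,15),(-64,-2,150)]
print(proj(m,[W(x) for x in P]).round())
E
```

```text
[134.3191071  -61.66784147   6.        ]
[134.34715486  60.88104308   6.        ]
5.7 [-1.59298589e+02 -7.43156706e-03  2.34523544e+02] [-0.29706111  0.08935599 -0.42997064]
[[278. 204.]
 [278. 232.]
 [328. 115.]
 [229. 115.]
 [319. 227.]
 [238. 226.]
 [275. 293.]]
```

View pics/wrist2.png

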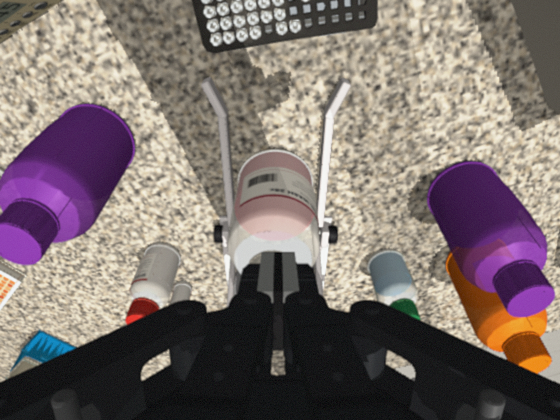

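The cradle model is confirmed: the end bar lands at x = 134 mm against 135, and the kinks match the prediction. Rail kinks are at (223,116) and (331,112). The rear of the bottle's foot is near (275,151). Now I descend and make the slow push.

```bash
python3 - <<'E'
from rig import manip,imaging
from h import *
import cv2
m=imaging.camera_model("wrist"); print("rear foot",inv(ray(m,(275,151),0)))
p,q=tcp((-140,0,26),22); manip.move_linear(p,q,v=120)
p,q=tcp((-112,0,26),22); manip.move_linear(p,q,v=60)
m=imaging.camera_model("wrist")
for n in("side","wrist"): cv2.imwrite(f"pics/{n}3.png",imaging.get_image(n)[:,:,::-1])
s=manip.read_state(); print(s['clock'],inv(s['position']),s['wrist_force']@C)
print("pred front corner px",proj(m,W((-112,0,26))),"rear foot -102:",proj(m,W((-102,0,0))))
im=cv2.imread("pics/side3.png")[130:280,200:380]; cv2.imwrite("pics/side3c.png",cv2.resize(im,None,fx=4,fy=4,interpolation=cv2.INTER_CUBIC))
E
```

```text
rear foot [-91.86185113  -3.22789142   0.        ]
8.1417 [-1.32024323e+02  1.26877739e-01  4.51130238e+01] [-0.53737296  0.93034881  0.52657676]
pred front corner px [[278.50231007 295.97970145]] rear foot -102: [[278.42441211 267.88065404]]
```

View pics/side3c.png

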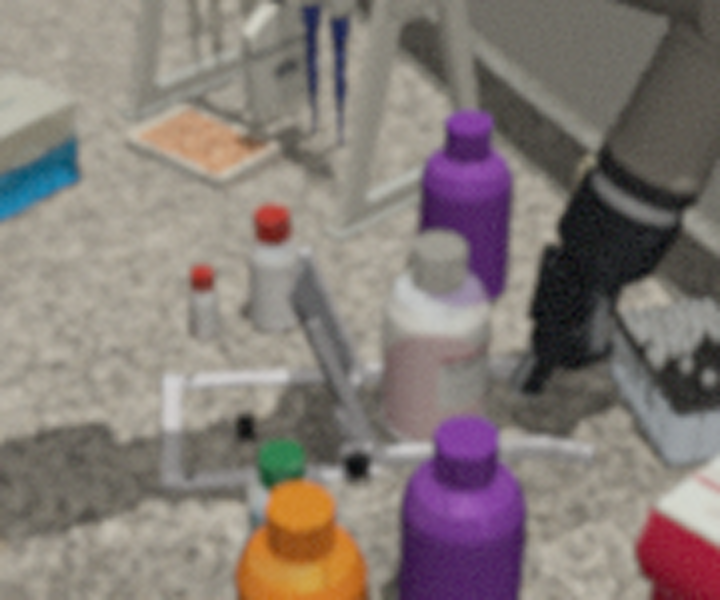

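View pics/wrist3.png

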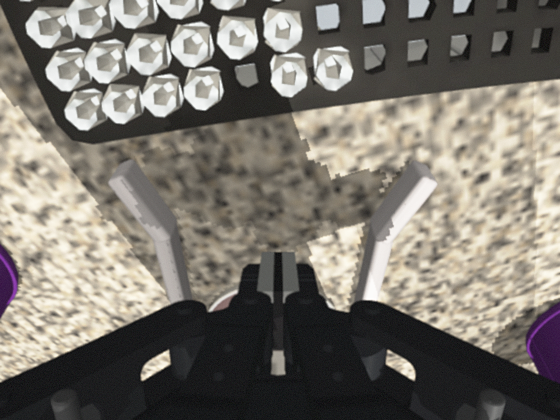

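```bash
cat > push.py <<'E'
from rig import manip,imaging
from h import *
import cv2
def rd(): 
    s=manip.read_state(); return s['clock'],s['wrist_force']@C,inv(s['position'])
b=np.mean([rd()[1] for _ in range(3)],0); print("base",b)
p,q=tcp((-102,0,26),22); manip.move_linear(p,q,v=40)
x=-102
while x<-72:
    x+=2 if x<-84 else 1
    p,q=tcp((x,0,26),22); manip.move_linear(p,q,v=20)
    c,f,pp=rd(); d=f-b
    print(x,round(c,2),d.round(2),(pp-np.array([-20.2,0,0])).round(1)[0])
    if d[0]<-2.5 and x>-84: break
for n in("side","wrist","top"): cv2.imwrite(f"pics/{n}4.png",imaging.get_image(n)[:,:,::-1])
im=cv2.imread("pics/side4.png")[130:280,200:380]; cv2.imwrite("pics/side4c.png",cv2.resize(im,None,fx=4,fy=4,interpolation=cv2.INTER_CUBIC))
E
python3 push.py
```

```text
base [-0.53737296  0.93034881  0.52657676]
-100 8.79 [ 0.43 -1.05 -0.56] -99.4
-98 9.04 [ 1.13 -1.34  0.17] -97.3
-96 9.29 [ 0.76 -0.96 -0.78] -95.2
-94 9.54 [-0.27 -0.48 -1.08] -93.5
-92 9.79 [ 0.11 -1.   -0.74] -91.4
-90 10.04 [-0.31 -0.26 -0.04] -89.2
-88 10.29 [ 0.77 -0.17 -0.84] -87.2
-86 10.54 [-0.2  -1.01 -1.12] -85.2
-84 10.79 [ 0.35 -0.83 -0.55] -83.2
-83 11.04 [-0.52 -0.89 -0.75] -82.3
-82 11.29 [-0.86 -1.18 -0.06] -81.3
-81 11.54 [-0.57 -0.75 -0.77] -80.3
-80 11.79 [ 0.31 -1.56 -0.9 ] -79.3
-79 12.04 [-0.54 -0.76 -0.19] -78.3
-78 12.29 [-0.77 -0.39 -0.4 ] -77.3
-77 12.54 [-0.35 -0.57 -0.57] -76.3
-76 12.79 [-0.57 -1.09 -0.29] -75.3
-75 13.04 [-1.23 -0.02  0.03] -74.2
-74 13.29 [ 0.03 -0.98 -0.23] -73.3
-73 13.54 [ 0.03 -0.9   0.14] -72.3
-72 13.79 [-0.7  -0.88 -0.45] -71.4
```

View pics/side4c.png

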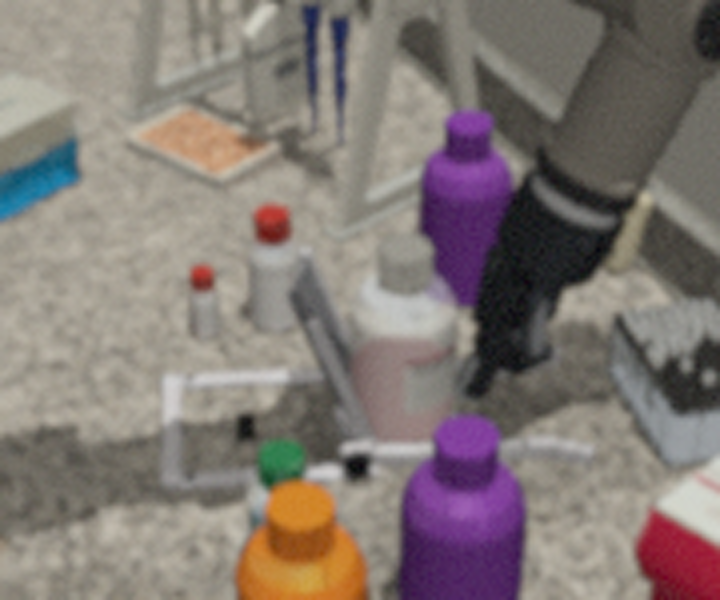

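```bash
python3 - <<'E'
from rig import imaging
from h import *
S=imaging.camera_model("side")
im0=cv2.imread("pics/side0.png").astype(float); im1=cv2.imread("pics/side4.png").astype(float)
a=inv(ray(S,(310.3,190),150))
for ax in(-57,-64): print(ax,proj(S,[W((ax,0,150)),W((ax,0,0)),W((-38,0,150)),W((-38,0,0))]).round(1).tolist())
top=cv2.imread("pics/top4.png"); cv2.imwrite("pics/top4c.png",cv2.resize(top[140:265,200:340],None,fx=5,fy=4.8,interpolation=cv2.INTER_CUBIC))
c0=cv2.imread("pics/side0.png")[150:260,270:360]; c1=cv2.imread("pics/side4.png")[150:260,270:360]
cv2.imwrite("pics/cmp4.png",cv2.resize(np.hstack([c0,c1]),None,fx=4.4,fy=4.4,interpolation=cv2.INTER_CUBIC))
E
```

```text
-57 [[309.7, 191.4], [307.9, 234.6], [302.7, 191.7], [301.4, 235.0]]
-64 [[312.3, 191.2], [310.3, 234.5], [302.7, 191.7], [301.4, 235.0]]
```

View pics/cmp4.png

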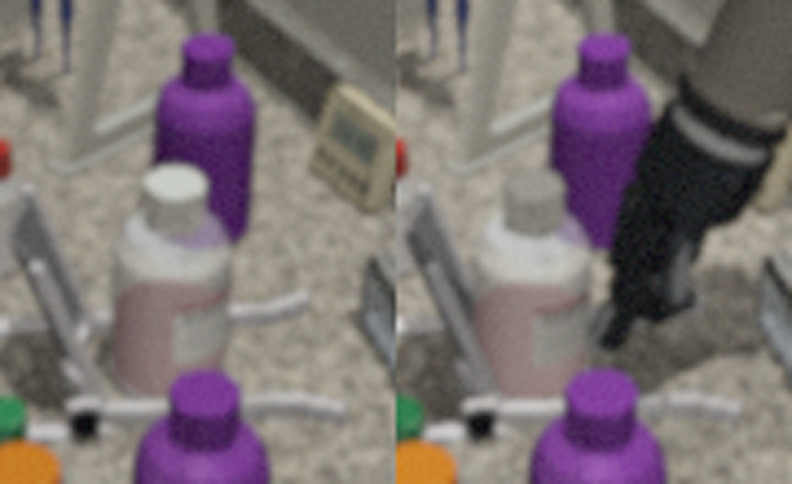

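View pics/top4c.png

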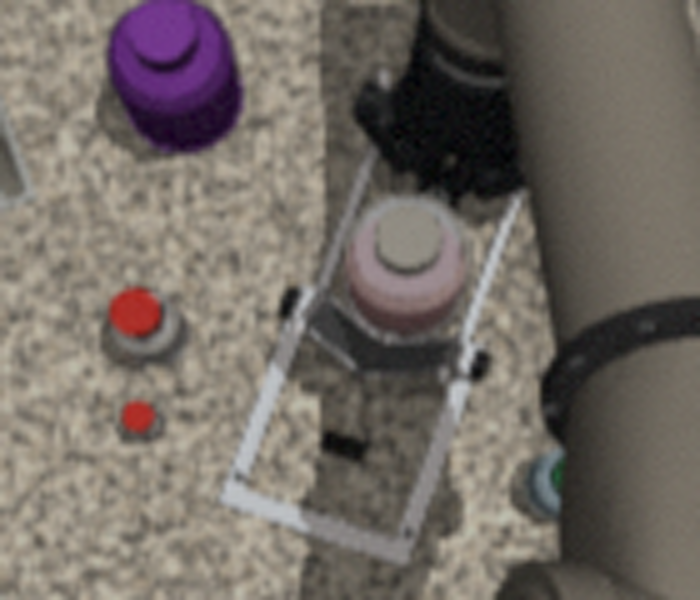

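```bash
cat > cont.py <<'E'
from rig import manip,imaging
from h import *
T=imaging.camera_model("top")
print(inv(ray(T,(200+408/5,140+238/4.8),150)),inv(ray(T,(200+422/5,140+197/4.8),150)))
def rd(n=1):
    F=[]
    for _ in range(n):
        s=manip.read_state(); F.append(s['wrist_force']@C); manip.sleep(0.02)
    return s['clock'],np.mean(F,0),inv(s['position'])
x=-72
b=np.array([-0.4,0,0])
for k in range(8):
    c,f,pp=rd(5); print(x,round(c,2),f.round(2),(pp[0]+20.2).round(1))
    if f[0]<-2.5: break
    x+=1; p,q=tcp((x,0,26),22); manip.move_linear(p,q,v=20)
im=imaging.get_image("side"); cv2.imwrite("pics/side5.png",im[:,:,::-1])
c0=cv2.imread("pics/side4.png")[150:260,270:360]; c1=cv2.imread("pics/side5.png")[150:260,270:360]
cv2.imwrite("pics/cmp5.png",cv2.resize(np.hstack([c0,c1]),None,fx=4.4,fy=4.4,interpolation=cv2.INTER_CUBIC))
E
python3 cont.py
```

```text
[-34.923933    -1.51865169 150.        ] [-60.0677082   -1.95679566 150.        ]
-72 14.01 [-1.48 -0.09 -0.24] -71.4
-71 14.34 [-4.15 -0.82  0.63] -71.0
```

View pics/cmp5.png

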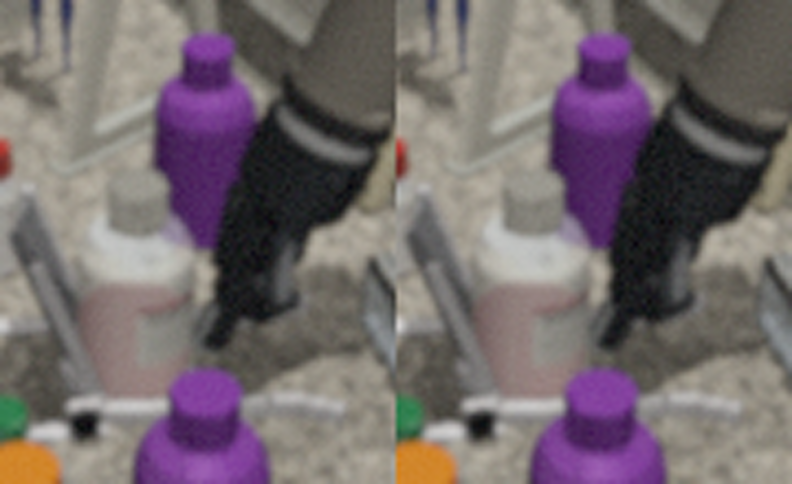

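Force jumped to 4 N at contact x ≈ -71, and the side view shows the bottle upright at the stop, so it is home. The contact offset of about +4 mm is now known. Next I back off, rise to cap height and start tipping to about 15°.

```bash
cat > tip.py <<'E'
from rig import manip,imaging
from h import *
XO=4.0; R0=np.hypot(57,143); A0=np.degrees(np.arctan2(57,143))
def pt(th):
    a=np.radians(th-A0); return (R0*np.sin(a)+XO,0,R0*np.cos(a))
def rd(n=3):
    F=[]
    for _ in range(n):
        s=manip.read_state(); F.append(s['wrist_force']@C); manip.sleep(0.01)
    return s['clock'],np.mean(F,0),inv(s['position'])
def go(a,b,step,v,fmax=12):
    th=a
    while th<b-1e-6:
        th=min(th+step,b); p,q=tcp(pt(th),22); manip.move_linear(p,q,v=v)
        c,f,pp=rd(); print(th,round(c,2),f.round(2))
        if np.linalg.norm(f)>fmax: print("FORCE"); break
    return th
def pic(n,k,box=(100,280,180,400)):
    im=imaging.get_image(n)[:,:,::-1]; a,b,c,d=box; cv2.imwrite(f"pics/{n}{k}.png",cv2.resize(im[a:b,c:d],None,fx=3.3,fy=3.3,interpolation=cv2.INTER_CUBIC))
E
python3 - <<'E'
from tip import *
p,q=tcp((-74,0,26),22); manip.move_linear(p,q,v=15)
p,q=tcp((-100,0,26),22); manip.move_linear(p,q,v=100)
p,q=tcp((-100,0,143),22); manip.move_linear(p,q,v=120)
pic("side",6)
p,q=tcp((-64,0,143),22); manip.move_linear(p,q,v=60)
print(rd())
for x in(-60,-56,-53): 
    p,q=tcp((x,0,143),22); manip.move_linear(p,q,v=15); print(x,rd()[1])
go(0,12,4,15)
pic("side",7)
E
```

```text
(17.1083, array([-0.53981729,  0.16056927,  0.24516486]), array([-8.38761124e+01,  1.30397304e-01,  1.62027013e+02]))
-60 [-0.15734726 -0.25276235 -0.07682079]
-56 [0.35230163 0.2999044  0.16650417]
-53 [-0.23040585  0.03693824  0.17819923]
4 19.26 [-0.92 -0.66  0.5 ]
8 20.15 [-0.05  0.12  0.42]
12 21.04 [-0.63  0.36 -0.44]
```

View pics/side6.png

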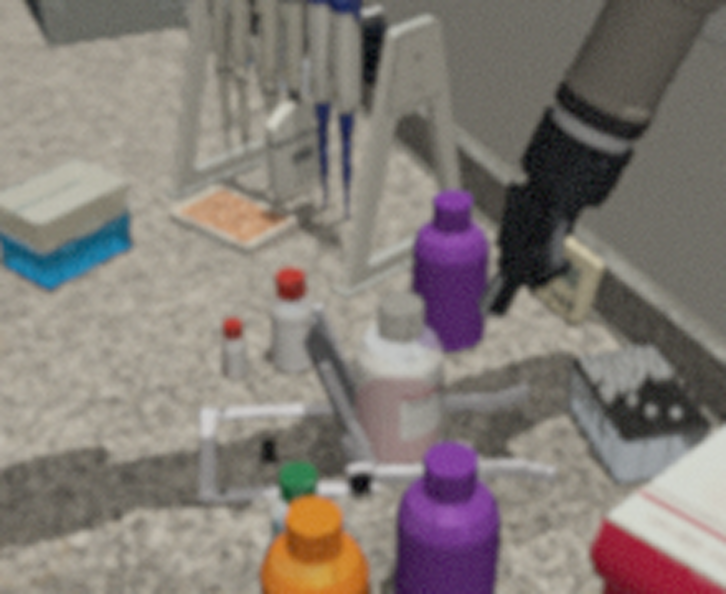

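View pics/side7.png

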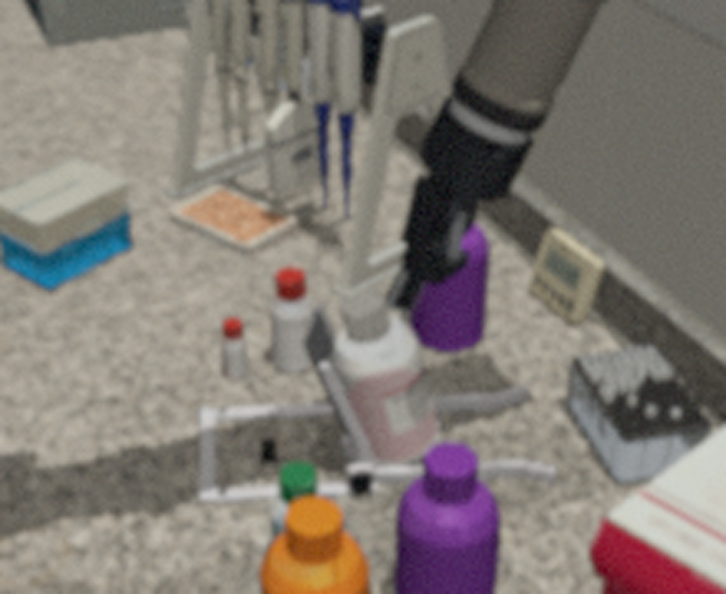

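The bottle leans about 12° with its foot at the stop and the fingertip on the rear of the cap. I continue slowly to 30°.

```bash
python3 - <<'E'
from tip import *
go(12,30,3,12)
pic("side",8)
E
```

```text
15 21.94 [-0.09  0.32 -0.3 ]
18 22.79 [-0.37  0.04 -0.4 ]
21 23.64 [-0.2   0.03  0.34]
24 24.49 [-0.06  0.03  0.16]
27 25.34 [ 0.09  0.15 -0.36]
30 26.19 [ 0.19  0.52 -0.44]
```

View pics/side8.png

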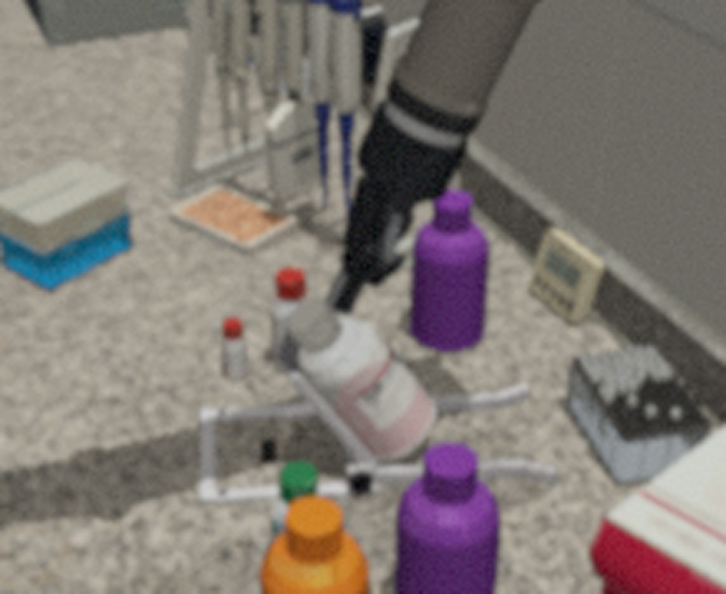

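The bottle now rests in the leaf at about 30–35° with its foot still at the stop. I continue.

```bash
python3 - <<'E'
from tip import *
go(30,45,3,12)
pic("side",9)
E
```

```text
33 27.09 [-0.25  0.03 -0.28]
36 27.94 [0.23 0.48 0.08]
39 28.79 [ 0.11 -0.17  0.42]
42 29.64 [-0.16 -0.23 -0.35]
45 30.49 [ 0.41 -0.06 -0.13]
```

View pics/side9.png

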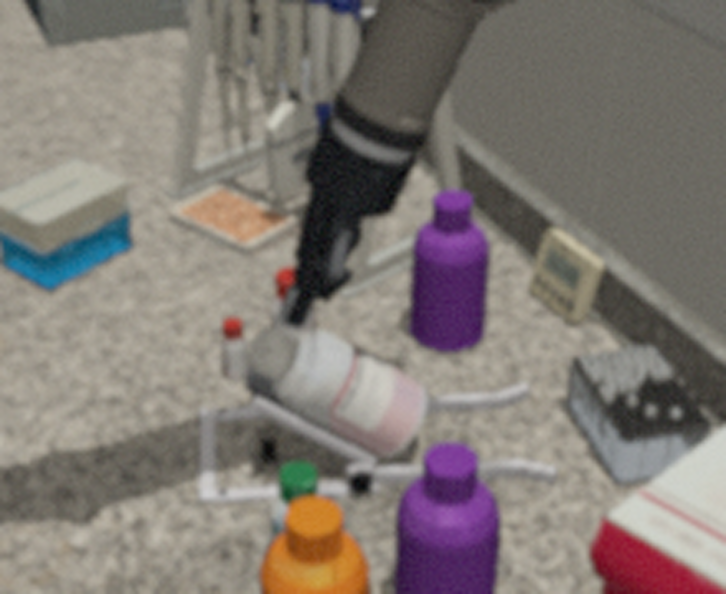

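The bottle is sinking with the leaf on its own, at about 60°. I wait with the finger still, then retreat upward.

```bash
python3 - <<'E'
from tip import *
manip.sleep(1.5); pic("side",10); 
manip.sleep(1.0); pic("side",11)
p,q=tcp((20,0,215),22); manip.move_linear(p,q,v=80)
manip.sleep(1.0)
pic("side",12); pic("top",12,(130,270,190,360)); print(rd())
E
python3 -c "
import cv2,numpy as np
a,b=cv2.imread('pics/side10.png'),cv2.imread('pics/side11.png')
cv2.imwrite('pics/s1011.png',np.hstack([a[200:,150:550],b[200:,150:550]]))"
```

```text
(35.4917, array([-0.16764464,  0.30710663, -0.11823416]), array([ 4.27067573e-01, -2.58162225e-03,  2.34046374e+02]))
```

View pics/s1011.png

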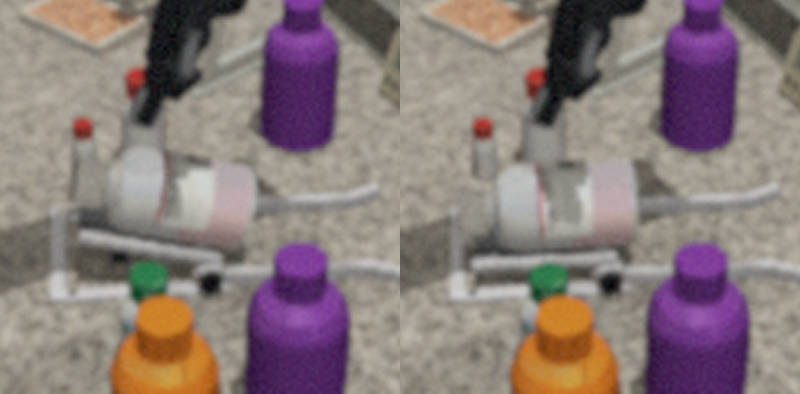

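View pics/side12.png

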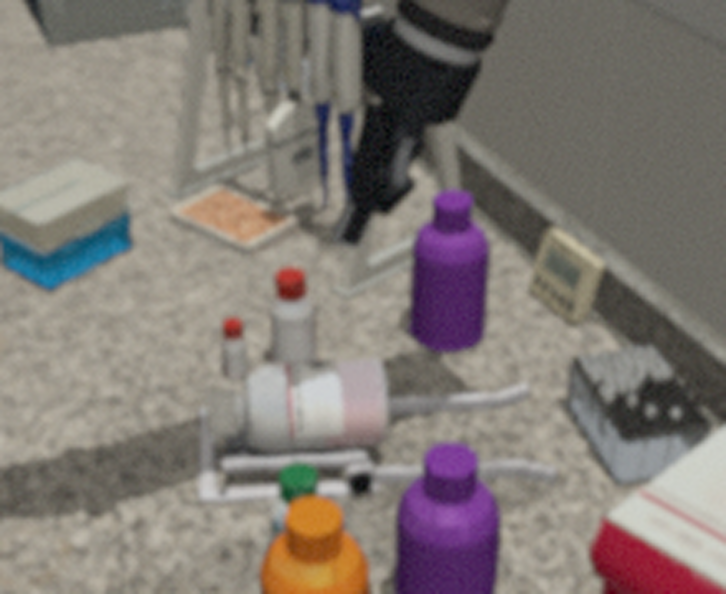

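View pics/top12.png

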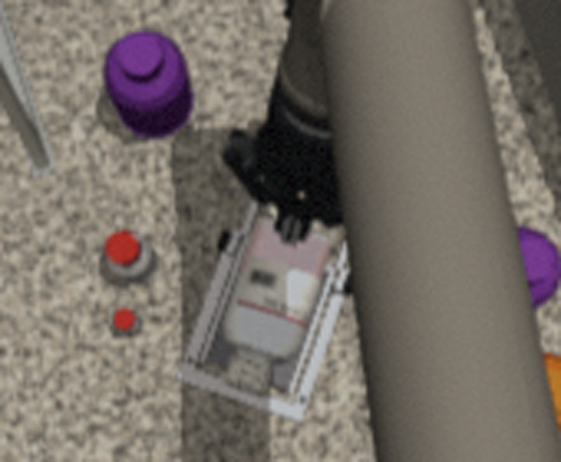

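The bottle lies level in the lowered leaf, its body from (247,395) to (388,400) in the side crop. I'll do one last check of rest and bystanders, then hand in.

```bash
python3 - <<'E'
from tip import *
from rig import order
a=imaging.get_image("side").astype(int); manip.sleep(1.0); b=imaging.get_image("side").astype(int)
ref=cv2.imread("pics/side0.png")[:,:,::-1].astype(int)
print("rest diff",np.abs(a-b)[205:250,235:320].mean(), "noise", np.abs(a-b)[300:400,200:300].mean())
for n,(r,c) in dict(green=((240,258),(262,280)),red=((180,212),(260,276)),vial=((195,215),(246,256)),tip=((320,400),(270,336)),trough=((312,380),(320,388)),box2=((148,186),(178,222))).items():
    print(n,np.abs(b-ref)[r[0]:r[1],c[0]:c[1]].mean().round(1))
s=manip.read_state(); print(s['clock'],np.abs(s['qvel']).max())
bl=cv2.GaussianBlur(np.abs(b-ref).max(2).astype(np.uint8),(3,3),0); cv2.imwrite("pics/diff.png",np.minimum(bl.astype(int)*4,255).astype(np.uint8))
E
```

```text
rest diff 1.8561220043572986 noise 1.8000666666666667
green 11.2
red 7.6
vial 4.8
tip 4.8
trough 4.7
box2 4.6
36.6 0.002270624865540655
```

View pics/diff.png

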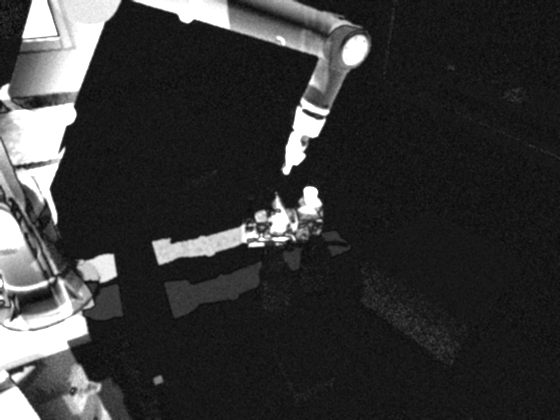

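The difference image shows changes only at the arm, its shadows and the cradle area, around (245–325,190–245). None of the bystanders has moved outlines.

```bash
python3 -c "
from rig import order; order.close_job()"
```

```text
the job is handed in; nothing more can be done
```

I pushed the tall bottle upright along the rails with the closed fingertips, about 26 mm up, until it was home against the stop. I then tipped it across the stop by pushing the rear of its cap slowly. It sank with the leaf and now lies level in the lowered leaf. I handed the job in about 37 s after the start.

- **Home at the stop:** force rose to about 4 N at the stop, and the side picture showed the bottle upright there.
- **Tipping:** wrist force stayed around 1 N or less, within sensor noise. The bottle ran ahead of the fingertip only once it was past the tipping point and sinking with the damped leaf. I judged that from pictures at intervals.
- **At rest:** two pictures 1 s apart differed only by camera noise, with the gripper clear of the bottle and touching nothing.
- **Bystanders:** a before-and-after difference of the side view showed changes only at the cradle, the arm and its shadows. The green and red bottles' patches changed more than the other bystanders I measured (11.2 and 7.6 against about 4.7). I put that down to the leaf and shadow there, since their outlines had not moved. The well plate got no measured patch of its own and was covered only by that picture.
- **Disagreements:** the first camera estimates of the bottle's starting position differed by up to about 10 mm (axis at x = -54 to -64 mm). The fingertip's real contact face was also about 4 mm behind my model. I corrected for this using the home contact.

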